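Set the red stone with the curing lamp

TASK

The red stone in the silver piece has just been glued: take the pen-shaped curing lamp out of its charging stand and hold it still and upright, lens straight down, centred about 5 cm above the red stone for at least two seconds. Then put the lamp back in its stand, fully down, without dropping it, and let go. Touch neither engraving block, and do not hold the lamp still over the green stone.

Things in the scene. Friction and masses are not known exactly. Their poses are not given: they have to be found in the camera images.
- lamp: Loose curing lamp, a round aluminium pen with a violet cap on top and a wider black head at the bottom, 140 mm tall, 0.1 to 0.2 kg, standing upright in its stand at the start. Head 34 mm in diameter, from 0 to 40 mm; grip barrel 26 mm in diameter, from 40 to 140 mm, best gripped about 110 mm above the lens (30 mm below its top). Origin: centre of the lens, its flat lower end; z runs up along the lamp, the lens shines along -z.
- stand: Fixed round charging stand: black base disc 100 mm in diameter and 8 mm thick, with a white open cup on it, 60 mm outside and 48 mm inside diameter, rim 46 mm above the work surface. The lamp stands freely in the cup, lens down; the cup's floor is 8 mm above the work surface. Origin: centre of its underside, on the work surface; z up, the cup's axis.
- block_red: Fixed engraving block (ball vise on a black rubber ring 116 mm in diameter) clamping a bright silver plate with a red domed stone 18 mm across in its middle. The stone's top is 105 mm above the origin and is the block's highest point. Origin: centre of the underside, on the work surface, straight below the stone; z up.
- block_green: Fixed engraving block of the same shape and size, clamping a yellow brass plate with a green domed stone, which is not to be cured. The stone's top is 105 mm above the origin. Origin: centre of the underside, straight below the stone; z up.

How it is judged:
On the way:
1. the lamp is held still and upright for 2 s, lens 25 to 75 mm above the red stone and within 15 mm of straight above it (horizontal distance between lamp and block_red below 0.015 m and z of lamp in the frame of block_red between 0.13 and 0.18 m and angle between lamp's own z axis and vertical below 0.2 rad and linear speed of lamp below 0.04 m/s), for 2 s.
At the end, for the whole second after the job is handed in: The lamp stands at rest and released in the cup of its stand: lens within 15 mm of the cup's axis and no more than 6 mm above the cup's floor, upright within 10 degrees (horizontal distance between lamp and stand below 0.015 m and z of lamp in the frame of stand below 0.014 m and angle between lamp's own z axis and vertical below 0.17 rad and linear speed of lamp below 0.02 m/s and contact force between the fingers and lamp below 0.1 N); the robot touches nothing.
It fails at once if an engraving block is touched (more than 1 N) (contact force between any of block_red, block_green and anything else above 1 N).
It fails at once if the lamp is held still over the green stone (within 25 mm sideways, less than 100 mm above it, slower than 20 mm/s) (horizontal distance between lamp and block_green below 0.025 m and z of lamp in the frame of block_green below 0.205 m and linear speed of lamp below 0.02 m/s).
It fails at once if the lamp is dropped (falls free of the fingers faster than 0.6 m/s) (contact force between the fingers and lamp below 0.05 N and linear speed of lamp above 0.6 m/s).
It also fails if it takes over 64 s, if anything falls off the work surface, if the arm or the gripper's body presses on something with over 40 N, if the wrist force passes 120 N, or if a joint passes its speed limit or range.

ROBOT

A 6-joint arm with a two-finger parallel gripper is mounted at the origin on the work surface. World frame = base frame: x ahead of the robot, y to its left, z up, the work surface at z = 0. Lengths are in m, angles in rad, forces in N, time in s.
With the tool pointing down it reaches from about 0.25 to 0.725 m from the base axis. Payload 4 kg.
Tool frame: the origin (TCP) lies between the finger pads; the fingertips stand 17 mm ahead of it and the grasp point (between the pads) lies 2 mm behind it; z points along the fingers, x is the direction in which the jaws open and shut, and the axes are right-handed (so a half turn about z gives the same grasp; the last joint's range is limited). The gripper opens to 85 mm and grips with 20 to 120 N. Pads are 22 mm wide; open, the fingers measure 114 mm over their backs; the gripper's body (76 mm by 85 mm) begins 54 mm behind the grasp point. The pads swing forward as they close: fully open they stand 13 mm farther back than shut.
Start: joints at [1.26, 0.241, 0.005, 1.335, 0, 1.571], TCP at [0.153, 0.476, 0.248] pointing down, gripper open.
Joint ranges: [-2.72, 2.72], [-1.05, 1.87], [-1.09, 1.28], [-1.99, 2.15], [-1.42, 1.44], [-3.14, 3.14]. Speed limits (rad/s): [2.79, 2.79, 3.14, 3.14, 3.14, 3.14].

INTERFACE

Orientations are given as a unit quaternion [x, y, z, w].
In Python, from workcell import telemetry, cams, workorder gives the robot as it stands. The module is installed in compiled form; this text tells all that it offers.
- The arm moves only by the tool apply_moves, never from a script. Its argument "moves" is a list that holds one entry, the list of rows, each a list of 4 numbers: the shift along the tool's x, y, z in mm, then the turn about the tool's z in degrees. A call has exactly 10 rows; each row shifts and turns the pose as measured when the row begins, along the tool's axes as they then stand; what a row does not reach is not made up. A row lasts 1/10 s, in which the tool goes at most 50 mm and 8.59 degrees, less where a joint would pass 70% of its speed; a pose out of reach is approached as far as the arm can. A call with a gripper value outside its range is refused whole. "hand" is the gripper's target within -1 to 1 (fully open at 1, half-way at 0, shut at -1), set as the call begins (left out, the last holds). The fingers move at their own pace and stop on an object; the grip force is fixed at half the most. Time passes only in rows, so rows that do not move let the fingers close, or fill a call up. It gives the time, the measured TCP pose, the force and the opening at its end, in the units of the state.
- telemetry.get_obs(): the state, without advancing time (a new reading comes with each control period).
- cams.camera(name): name is "scene" or "top"; returns a dict with "color" (420x560x3 uint8, red, green, blue), "fovy" (degrees; the focal length in pixels is half the picture's height over the tangent of half this angle, whatever the lens; pixels are square), "cx", "cy" (the principal point, pixels), "k1" (the pictures are not rectified: a ray, as slopes to the right and down, at radius r is drawn at 1 + k1 r^2 times it, then the intrinsics apply), "camera_from_world" (4x4, takes a point from world to camera coordinates). Camera axes: x right, y down, z forward; pixel columns grow to the right and rows downward; lengths in m; the calibration is good to about 2 mm. A picture is of the moment at which its call begins. There is no depth.
- workorder.job_done(): hands the job in, once; it reports no verdict.
The state is a dict: "clock": time; "joint_pos": joint angles; "joint_vel": joint speeds; "tau": joint torques, N m; "eef_pos": TCP position; "tool_rot": TCP orientation; "ft_force": force on the tool from outside, world axes, zero at the start; "ft_torque": the same for the moment, N m; "grip_width": finger opening in m.
Only numpy, scipy, OpenCV 4.12 (cv2) and the standard library are available. Lean on these libraries where they do the work, as an engineer would, in place of code of your own. Each camera call takes 0.05 s, during which the arm holds its last target. There are 200 camera calls.

## Working session

There is one attempt and no reset: what is moved stays moved. The work goes in short steps, Python scripts to look and compute and a tool call to move; the robot and the scene stay as the last step left them, time stands still between calls to the robot, and variables do not carry over. Pictures are saved under pics/ and viewed, about 8 in all and at most 12, crops included, and the job is handed in when it is done.

Besides the shell and the picture viewer there is one more tool, called after "Call:" by a JSON object that holds its "method" and its "body", one argument or row to a line. apply_moves: Moves the arm, as the interface text tells. Its arguments: {"type":"object","properties":{"moves":{"type":"array"},"hand":{"type":"number"}},"required":["moves"]}

```bash
mkdir -p pics
cat > h.py <<'E'
import numpy as np, cv2
from workcell import telemetry, cams, workorder
def intr(c):
    f=c["color"].shape[0]/2/np.tan(np.radians(c["fovy"])/2)
    return f
def ray(c,u,v):
    f=intr(c); d=np.array([(u-c["cx"])/f,(v-c["cy"])/f]); s=d.copy()
    for _ in range(30): s=d/(1+c["k1"]*(s@s))
    M=np.array(c["camera_from_world"]); R=M[:3,:3]; o=-R.T@M[:3,3]
    return o,R.T@np.array([s[0],s[1],1])
def onz(c,u,v,z):
    o,d=ray(c,u,v); return o+d*(z-o[2])/d[2]
def proj(c,p):
    M=np.array(c["camera_from_world"]); q=M[:3,:3]@p+M[:3,3]; s=q[:2]/q[2]
    return s*(1+c["k1"]*(s@s))*intr(c)+[c["cx"],c["cy"]]
def tri(c1,p1,c2,p2):
    o1,d1=ray(c1,*p1);o2,d2=ray(c2,*p2)
    t=np.linalg.lstsq(np.c_[d1,-d2],o2-o1,rcond=None)[0]
    a=o1+d1*t[0];b=o2+d2*t[1]; return (a+b)/2,np.linalg.norm(a-b)
def shot(n,fn):
    c=cams.camera(n); cv2.imwrite(fn,c["color"][:,:,::-1]); return c
E
python3 - <<'E'
from h import *
import pickle
for n in("scene","top"):
    c=shot(n,f"pics/{n}0.png"); pickle.dump(c,open(n+".pkl","wb"))
    M=np.array(c["camera_from_world"]); print(n,-M[:3,:3].T@M[:3,3],c["fovy"],c["k1"])
print(telemetry.get_obs())
E
```

```text
scene [0.90683506 0.13331202 0.64573853] 54.76673134883708 -0.020209684452959096
top [ 3.34368786e-01 -4.19178707e-05  8.62329116e-01] 47.76620980242054 -0.008489651104415285
{'clock': 0.1, 'joint_pos': array([1.26003340e+00, 2.41372598e-01, 3.85114888e-03, 1.33520000e+00,
       3.87833113e-06, 1.57077985e+00]), 'joint_vel': array([-0.00026473, -0.00071295,  0.00385808, -0.00045376,  0.00076231,
        0.00172805]), 'tau': array([-8.86954876e-05, -3.73136508e+01,  2.53009737e+01,  1.08161205e-02,
       -3.00323086e-05, -7.51680318e-06]), 'eef_pos': array([0.15272723, 0.47553916, 0.24748151]), 'tool_rot': array([ 8.08012442e-01,  5.89164635e-01, -7.78912475e-04,  5.65526759e-04]), 'ft_force': array([-0.20116417,  1.0001879 ,  0.08605041]), 'ft_torque': array([-0.04070024,  0.01175271, -0.03304588]), 'grip_width': 0.0852239405411877}
```

View pics/scene0.png

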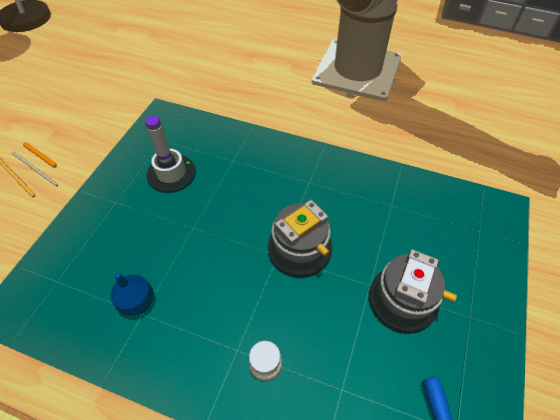

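View pics/top0.png

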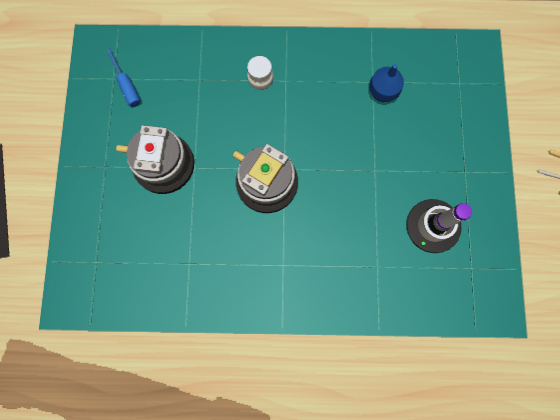

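The scene view has the lamp cap at (153,122), the green stone at (302,218) and the red stone at (419,274). In the top view they are the cap at (463,212), green at (265,168), red at (149,147) and the cup rim around (441,222). Next I'll measure them.

Run:
```python
from h import *
import pickle
C={n:pickle.load(open(n+".pkl","rb")) for n in("scene","top")}
near={"red":[(419,274),(149,147)],"green":[(302,218),(265,168)],"violet":[(153,122),(463,212)]}
rng={"red":[((0,150,100),(8,255,255)),((172,150,100),(180,255,255))],"green":[((50,150,60),(75,255,255))],"violet":[((125,120,60),(150,255,255))]}
zz={"red":.103,"green":.103,"violet":.148}
for k in near:
    P=[]
    for i,n in enumerate(C):
        c=C[n];hsv=cv2.cvtColor(c["color"],cv2.COLOR_RGB2HSV)
        m=sum(cv2.inRange(hsv,*r) for r in rng[k])
        u,v=near[k][i];w=np.zeros_like(m);w[v-16:v+16,u-16:u+16]=1
        ys,xs=np.nonzero((m>0)&(w>0));P.append((xs.mean(),ys.mean()));print(k,n,len(xs),P[-1],xs.min(),xs.max(),ys.min(),ys.max(),"onz",onz(c,*P[-1],zz[k]).round(4))
    print("  tri",*tri(C["scene"],P[0],C["top"],P[1]))
# stand: dark base & white rim
c=C["top"]
hsv=cv2.cvtColor(c["color"],cv2.COLOR_RGB2HSV)
m=((hsv[:,:,2]>150)&(hsv[:,:,1]<60)).astype(np.uint8);w=np.zeros_like(m);w[195:255,415:468]=1
ct=max(cv2.findContours(m*w,0,1)[0],key=cv2.contourArea);e=cv2.fitEllipse(ct);print("rim top",e,onz(c,*e[0],.046))
m=((hsv[:,:,2]<70)).astype(np.uint8);w=np.zeros_like(m);w[190:260,395:480]=1
ct=max(cv2.findContours(m*w,0,1)[0],key=cv2.contourArea);e=cv2.fitEllipse(cv2.convexHull(ct));print("base top",e,onz(c,*e[0],.008))
c=C["scene"];hsv=cv2.cvtColor(c["color"],cv2.COLOR_RGB2HSV)
m=((hsv[:,:,2]>150)&(hsv[:,:,1]<60)).astype(np.uint8);w=np.zeros_like(m);w[145:185,145:192]=1
ct=max(cv2.findContours(m*w,0,1)[0],key=cv2.contourArea);print("rim scene bbox",cv2.boundingRect(ct))
a=cv2.resize(C["top"]["color"][180:265,390:490],None,fx=4,fy=4,interpolation=2);b=cv2.resize(c["color"][105:195,130:210],None,fx=4,fy=4,interpolation=2)
o=np.zeros((360,740,3),np.uint8);o[:340,:400]=a;o[:,410:730]=b;cv2.imwrite("pics/crop.png",o[:,:,::-1])
```

```text
red scene 70 (np.float64(418.62857142857143), np.float64(273.15714285714284)) 414 423 269 277 onz [0.5868 0.2294 0.103 ]
red top 53 (np.float64(149.20754716981133), np.float64(147.0)) 145 153 143 151 onz [0.5854 0.2269 0.103 ]
  tri [0.5859853  0.22862559 0.10104357] 0.0021489633606123566
green scene 48 (np.float64(301.375), np.float64(217.89583333333334)) 298 305 215 221 onz [0.5534 0.0337 0.103 ]
green top 50 (np.float64(264.86), np.float64(167.7)) 261 268 164 171 onz [0.5522 0.0317 0.103 ]
  tri [0.55248591 0.0325987  0.10130406] 0.001649806069038916
violet scene 107 (np.float64(151.6728971962617), np.float64(120.3177570093458)) 145 158 116 125 onz [ 0.4773 -0.274   0.148 ]
violet top 231 (np.float64(462.3246753246753), np.float64(211.52380952380952)) 447 471 203 227 onz [ 0.4743 -0.2743  0.148 ]
  tri [ 0.47497036 -0.275694    0.14534353] 0.0008132312212775885
rim top ((440.7743835449219, 221.81825256347656), (30.25863265991211, 31.680034637451172), 97.72688293457031) [ 0.47539491 -0.27470735  0.046     ]
base top ((433.3408203125, 225.74273681640625), (51.9620246887207, 55.40255355834961), 129.89967346191406) [ 0.47450423 -0.27357084  0.008     ]
rim scene bbox (152, 149, 30, 22)
```

View pics/crop.png

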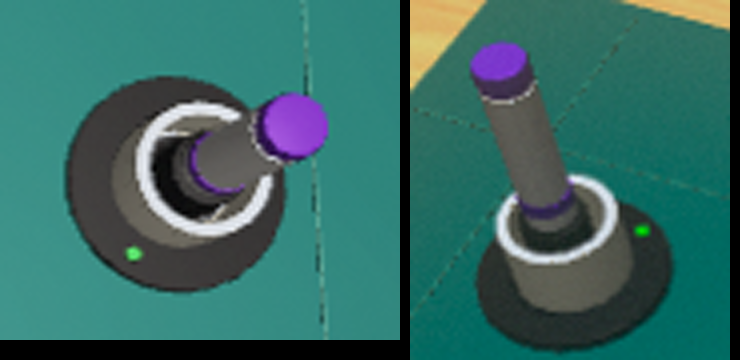

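Both stones and the cap check out on height: they triangulate to about z 0.101 and 0.145. The cup rim, base and cap agree that the lamp is upright at (0.475, -0.274). The red stone is at (0.586, 0.228). Approaching at z≈0.25.

Call:
{"method": "apply_moves", "body": {
  "moves": [
    [[-15,13,0,0],[-25,22,0,0],[-30,26,0,0],[-30,26,0,0],[-30,26,0,0],[-30,26,0,0],[-30,26,0,0],[-30,26,0,0],[-30,26,0,0],[-20,17,0,0]]
  ],
  "hand": 1
}}

```text
clock: 1.1
eef_pos: [0.2949, 0.137, 0.2439]
tool_rot: [0.805, 0.593, -0.004, 0.002]
ft_force: [0.6, -0.4, 0.1]
grip_width: 0.0856
```

```bash
cat > go.py <<'E'
import sys
from h import *
from scipy.spatial.transform import Rotation as R
o=telemetry.get_obs(); r=R.from_quat(o["tool_rot"]); t=np.array([float(a) for a in sys.argv[1:4]])
m=r.as_matrix()
print("clk",o["clock"],"pos",o["eef_pos"].round(4),"q",o["joint_pos"].round(2),"F",o["ft_force"].round(2),"w",o["grip_width"].round(4))
print("tilt",np.degrees(np.arccos(-m[2,2])).round(2),"xdir",np.degrees(np.arctan2(m[1,0],m[0,0])).round(1),"tool shift mm",(1000*r.inv().apply(t-o["eef_pos"])).round(1))
E
python3 go.py .475 -.274 .247
```

```text
Traceback (most recent call last):
  File "go.py", line 6, in <module>
    print("clk",o["clock"],"pos",o["eef_pos"].round(4),"q",o["joint_pos"].round(2),"F",o["ft_force"].round(2),"w",o["grip_width"].round(4))
                                                                                                                  ^^^^^^^^^^^^^^^^^^^^^
AttributeError: 'float' object has no attribute 'round'
```

```bash
sed -i 's/o\["grip_width"\].round(4)/round(o["grip_width"],4)/' go.py; python3 go.py .475 -.274 .247
```

```text
clk 1.1 pos [0.2949 0.137  0.2439] q [ 0.44 -0.1  -0.38  1.3  -0.01  0.74] F [ 0.56 -0.41  0.12] w 0.0856
tilt 0.49 xdir 72.8 tool shift mm [-339.3  293.6   -0.5]
```

Call:
{"method": "apply_moves", "body": {
  "moves": [
    [[-20,17,0,0],[-32,28,0,0],[-34,30,0,0],[-34,30,0,0],[-34,30,0,0],[-34,30,0,0],[-34,30,0,0],[-34,30,0,0],[-34,30,0,0],[-15,13,0,0]]
  ]
}}

```text
clock: 2.1
eef_pos: [0.4627, -0.2517, 0.2428]
tool_rot: [0.806, 0.592, -0.004, 0.001]
ft_force: [-0.5, 0.3, -0.2]
grip_width: 0.0853
```

```bash
python3 go.py .475 -.274 .18
```

```text
clk 2.1 pos [ 0.4627 -0.2517  0.2428] q [-0.49  0.3   0.07  1.34 -0.01 -0.19] F [-0.5   0.35 -0.24] w 0.0853
tilt 0.41 xdir 72.7 tool shift mm [-17.2  18.6  62.9]
```

Call:
{"method": "apply_moves", "body": {
  "moves": [
    [[-8,8,0,0],[-6,7,0,0],[-3,3,10,0],[0,0,15,0],[0,0,15,0],[0,0,15,0],[0,0,8,0],[0,0,0,0],[0,0,0,0],[0,0,0,0]]
  ]
}}

```text
clock: 3.1
eef_pos: [0.4731, -0.2737, 0.172]
tool_rot: [0.806, 0.592, -0.005, -0.003]
ft_force: [-0.4, -0.4, -0.5]
grip_width: 0.0853
```

```bash
python3 go.py .475 -.274 .116; python3 -c "
from h import *
shot('scene','pics/s1.png')"
```

```text
clk 3.1 pos [ 0.4731 -0.2737  0.172 ] q [-0.52  0.38  0.    1.2  -0.01 -0.22] F [-0.36 -0.42 -0.52] w 0.0853
tilt 0.7 xdir 72.6 tool shift mm [ 0.5  2.5 55.9]
```

View pics/s1.png

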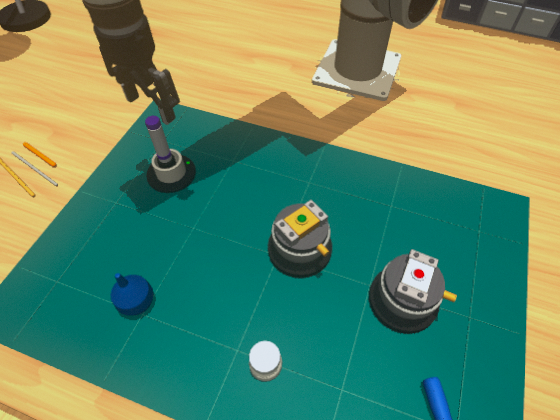

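The open fingers sit either side of and just above the cap at (153,122). The gripper is centred to within 2.5 mm, so I'll descend.

Call:
{"method": "apply_moves", "body": {
  "moves": [
    [[0,2,6,0],[0,1,9,0],[0,0,9,0],[0,0,9,0],[0,0,9,0],[0,0,8,0],[0,0,6,0],[0,0,3,0],[0,0,0,0],[0,0,0,0]]
  ]
}}

```text
clock: 4.15
eef_pos: [0.476, -0.2752, 0.1082]
tool_rot: [0.806, 0.592, -0.005, -0.003]
ft_force: [-0.2, -0.8, 0.4]
grip_width: 0.0858
```

```bash
python3 go.py .475 -.274 .116
```

```text
clk 4.15 pos [ 0.476  -0.2752  0.1082] q [-0.52  0.44 -0.09  1.05 -0.01 -0.22] F [-0.23 -0.77  0.41] w 0.0858
tilt 0.63 xdir 72.6 tool shift mm [ 0.8 -1.3 -7.8]
```

Call:
{"method": "apply_moves", "body": {
  "moves": [
    [[1,-1,-5,0],[0,0,-3,0],[0,0,0,0],[0,0,0,0],[0,0,0,0],[0,0,0,0],[0,0,0,0],[0,0,0,0],[0,0,0,0],[0,0,0,0]]
  ]
}}

```text
clock: 5.15
eef_pos: [0.4764, -0.2744, 0.1188]
tool_rot: [0.806, 0.592, -0.004, -0.001]
ft_force: [0.4, 0.1, -1.3]
grip_width: 0.0852
```

Call:
{"method": "apply_moves", "body": {
  "moves": [
    [[0,0,0,0],[0,0,0,0],[0,0,0,0],[0,0,0,0],[0,0,0,0],[0,0,0,0],[0,0,0,0],[0,0,0,0],[0,0,0,0],[0,0,0,0]]
  ],
  "hand": -1
}}

```text
clock: 6.15
eef_pos: [0.4763, -0.2746, 0.1188]
tool_rot: [0.806, 0.592, -0.004, -0.001]
ft_force: [-0.5, -0.3, -0.7]
grip_width: 0.0247
```

```bash
python3 go.py .475 -.274 .263
```

```text
clk 6.15 pos [ 0.4763 -0.2746  0.1188] q [-0.52  0.43 -0.08  1.07 -0.01 -0.22] F [-0.49 -0.33 -0.69] w 0.0247
tilt 0.49 xdir 72.6 tool shift mm [  -0.6   -2.4 -144.2]
```

Gripped: the width is 24.7 mm on the 26 mm barrel. Now lifting straight up.

Call:
{"method": "apply_moves", "body": {
  "moves": [
    [[0,0,-5,0],[0,0,-10,0],[0,0,-20,0],[0,0,-24,0],[0,0,-24,0],[0,0,-24,0],[0,0,-24,0],[0,0,-20,0],[0,0,-10,0],[0,0,0,0]]
  ]
}}

```text
clock: 7.15
eef_pos: [0.4766, -0.2728, 0.2901]
tool_rot: [0.806, 0.592, -0.004, -0.002]
ft_force: [0.5, -0.9, -1.5]
grip_width: 0.0246
```

```bash
python3 go.py .475 .2 .29; python3 -c "
from h import *
shot('scene','pics/s2.png')"
```

```text
clk 7.15 pos [ 0.4766 -0.2728  0.2901] q [-0.52  0.33  0.24  1.48 -0.01 -0.21] F [ 0.47 -0.9  -1.5 ] w 0.0246
tilt 0.5 xdir 72.6 tool shift mm [ 450.8 -142.6   -0.5]
```

View pics/s2.png

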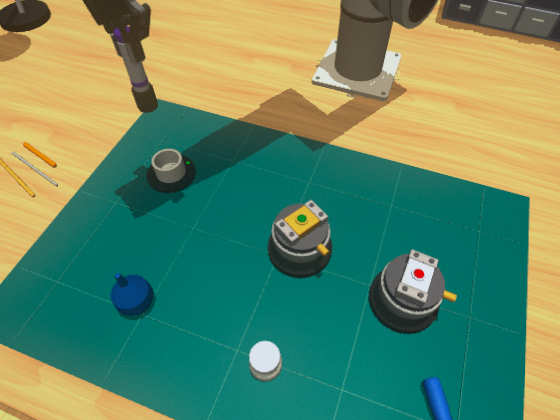

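The lamp hangs in the fingers clear of its stand, cap at (121,35) and lens at (146,103), and the cup is empty. I'll carry it along x≈0.475, inside the green block.

Call:
{"method": "apply_moves", "body": {
  "moves": [
    [[8,-3,0,0],[16,-5,0,0],[24,-8,0,0],[27,-9,0,0],[27,-9,0,0],[27,-9,0,0],[27,-9,0,0],[27,-9,0,0],[27,-9,0,0],[27,-9,0,0]]
  ]
}}

```text
clock: 8.2
eef_pos: [0.4623, -0.0051, 0.278]
tool_rot: [0.806, 0.591, -0.01, -0.013]
ft_force: [0.3, -0.4, 0.5]
grip_width: 0.0246
```

```bash
python3 go.py .475 .2 .29
```

```text
clk 8.2 pos [ 0.4623 -0.0051  0.278 ] q [-0.02  0.18  0.    1.43  0.01  0.29] F [ 0.33 -0.42  0.51] w 0.0246
tilt 1.95 xdir 72.5 tool shift mm [199.4 -49.9 -10.4]
```

Call:
{"method": "apply_moves", "body": {
  "moves": [
    [[8,-2,-2,0],[16,-4,-2,0],[24,-6,-2,0],[27,-7,-2,0],[27,-7,-2,0],[27,-7,-1,0],[27,-7,0,0],[20,-4,0,0],[10,-2,0,0],[0,0,0,0]]
  ]
}}

```text
clock: 9.2
eef_pos: [0.4644, 0.199, 0.2832]
tool_rot: [0.804, 0.595, -0.018, -0.016]
ft_force: [0.1, -0.6, -1.2]
grip_width: 0.0246
```

```bash
python3 go.py .586 .228 .27
```

```text
clk 9.2 pos [0.4644 0.199  0.2832] q [0.39 0.27 0.14 1.48 0.02 0.69] F [ 0.11 -0.56 -1.2 ] w 0.0246
tilt 2.83 xdir 73.0 tool shift mm [ 63.3 108.3   7.3]
```

Call:
{"method": "apply_moves", "body": {
  "moves": [
    [[4,7,0,0],[8,14,0,0],[10,18,0,0],[10,18,0,0],[10,18,0,0],[8,14,0,0],[5,8,0,0],[0,0,0,0],[0,0,0,0],[0,0,0,0]]
  ]
}}

```text
clock: 10.2
eef_pos: [0.5798, 0.2119, 0.2752]
tool_rot: [0.808, 0.589, -0.021, -0.015]
ft_force: [0.0, -0.3, -1.6]
grip_width: 0.025
```

```bash
cat >> go.py <<'E'
L=o["eef_pos"]+.111*m[:,2]
print("lens",L.round(4),"zaxis",m[:,2].round(3),"shift for lens->xy,z-.111",(1000*r.inv().apply(t-[0,0,.111]-L)).round(1))
E
python3 go.py .586 .228 .266
python3 - <<'E'
from h import *
import pickle
a=shot('scene','pics/s3a.png');b=shot('top','pics/s3b.png')
pickle.dump((a,b),open('hold.pkl','wb'))
o=np.hstack([a['color'][100:400,250:530],b['color'][0:300,20:300]]);cv2.imwrite('pics/s3.png',cv2.resize(o,(784,420))[:,:,::-1])
E
```

```text
clk 10.2 pos [0.5798 0.2119 0.2752] q [0.34 0.52 0.48 1.58 0.02 0.65] F [ 0.01 -0.32 -1.62] w 0.025
tilt 3.01 xdir 72.2 tool shift mm [17.4  1.5  8.8]
lens [0.5739 0.2118 0.1643] zaxis [-0.053 -0.001 -0.999] shift for lens->xy,z-.111 [19.3  7.   8.7]
```

View pics/s3.png

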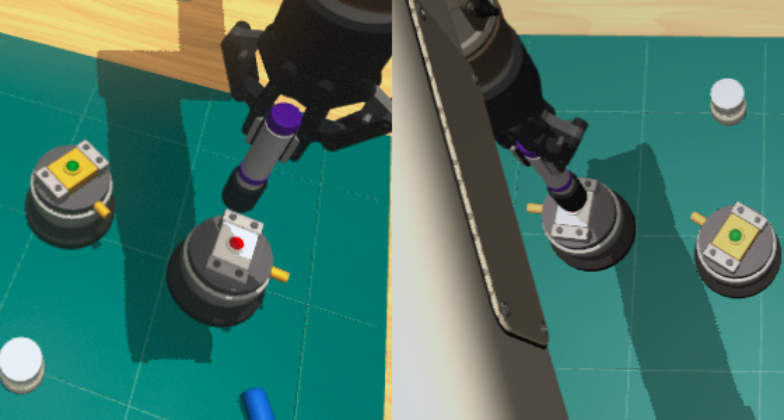

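The lamp is gripped coaxially and its lens is just short of the red stone. Closing the last 20 mm, then I'll measure.

Call:
{"method": "apply_moves", "body": {
  "moves": [
    [[4,1,1,0],[5,2,2,0],[5,2,3,0],[4,1,2,0],[1,1,0,0],[0,0,0,0],[0,0,0,0],[0,0,0,0],[0,0,0,0],[0,0,0,0]]
  ]
}}

```text
clock: 11.3
eef_pos: [0.5917, 0.2302, 0.267]
tool_rot: [0.807, 0.59, -0.021, -0.015]
ft_force: [-0.9, 0.2, -1.5]
grip_width: 0.025
```

```bash
python3 go.py .586 .228 .266
python3 - <<'E'
from h import *
import pickle
from scipy.spatial.transform import Rotation as R
a=shot('scene','pics/s4a.png');b=shot('top','pics/s4b.png')
o=telemetry.get_obs();m=R.from_quat(o["tool_rot"]).as_matrix();tcp=o["eef_pos"];z=m[:,2]
ims=[]
for c in(a,b):
    L=proj(c,tcp+.111*z);T=proj(c,tcp-.029*z);N=proj(c,tcp+.071*z)
    S=proj(c,np.array([.586,.228,.105]));print("lens",L,"neck",N,"top",T,"stone",S)
    im=c['color'].copy()
    u,v=N.astype(int);cr=im[v-50:v+50,u-50:u+50].copy();cr=cv2.resize(cr,(390,390),interpolation=2)
    for p,col in((L,(255,255,0)),(N,(0,255,255)),(T,(255,255,255)),(S,(0,255,0))):
        q=((p-[u-50,v-50]+.5)*3.9).astype(int);cv2.circle(cr,tuple(int(k) for k in q),4,col,1)
    ims.append(cr)
cv2.imwrite('pics/s4.png',np.hstack(ims)[:,:,::-1])
E
```

```text
clk 11.3 pos [0.5917 0.2302 0.267 ] q [0.36 0.56 0.53 1.59 0.02 0.67] F [-0.9   0.23 -1.45] w 0.025
tilt 2.95 xdir 72.3 tool shift mm [-3.8 -4.7  1.3]
lens [0.5859 0.2302 0.1561] zaxis [-0.051 -0.    -0.999] shift for lens->xy,z-.111 [-2.   0.8  1.1]
lens [429.90902519 255.57847645] neck [438.82383836 242.01024451] top [467.03421313 198.96300529] stone [418.18280519 271.78544268]
lens [137.89912938 135.81862442] neck [130.03811637 125.32349457] top [106.04662599  93.28281839] stone [148.27166907 146.26182133]
```

View pics/s4.png

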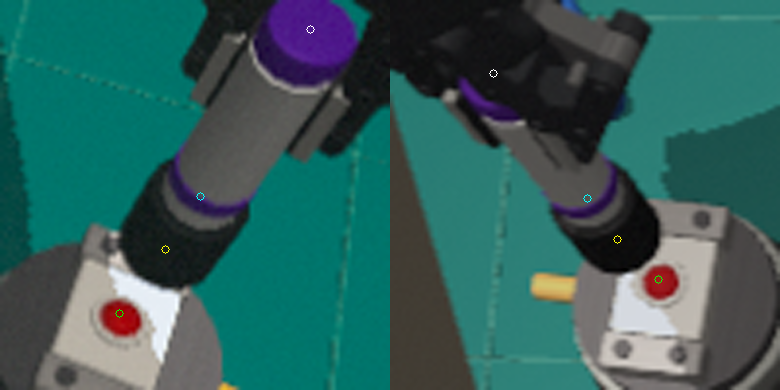

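The predicted lens and axis points (yellow and cyan) lie on the lamp's midline in both views. The lens is centred about 50 mm over the red stone, within ~3 mm. Tilt is 3°. Holding still for 3 s.

Call:
{"method": "apply_moves", "body": {
  "moves": [
    [[0,0,0,0],[0,0,0,0],[0,0,0,0],[0,0,0,0],[0,0,0,0],[0,0,0,0],[0,0,0,0],[0,0,0,0],[0,0,0,0],[0,0,0,0]]
  ]
}}

```text
clock: 12.4
eef_pos: [0.5917, 0.2301, 0.2672]
tool_rot: [0.807, 0.59, -0.021, -0.015]
ft_force: [-0.4, 0.8, -0.9]
grip_width: 0.0246
```

Call:
{"method": "apply_moves", "body": {
  "moves": [
    [[0,0,0,0],[0,0,0,0],[0,0,0,0],[0,0,0,0],[0,0,0,0],[0,0,0,0],[0,0,0,0],[0,0,0,0],[0,0,0,0],[0,0,0,0]]
  ]
}}

```text
clock: 13.4
eef_pos: [0.5917, 0.2301, 0.2672]
tool_rot: [0.807, 0.59, -0.021, -0.015]
ft_force: [0.1, -0.4, -1.2]
grip_width: 0.0249
```

Call:
{"method": "apply_moves", "body": {
  "moves": [
    [[0,0,0,0],[0,0,0,0],[0,0,0,0],[0,0,0,0],[0,0,0,0],[0,0,0,0],[0,0,0,0],[0,0,0,0],[0,0,0,0],[0,0,0,0]]
  ]
}}

```text
clock: 14.4
eef_pos: [0.5917, 0.2301, 0.2672]
tool_rot: [0.807, 0.59, -0.021, -0.015]
ft_force: [0.1, -0.6, -1.9]
grip_width: 0.0248
```

Call:
{"method": "apply_moves", "body": {
  "moves": [
    [[-2,-3,-3,0],[-4,-8,-4,0],[-7,-14,-4,0],[-8,-18,-3,0],[-8,-18,0,0],[-8,-18,0,0],[-8,-16,0,0],[-8,-8,0,0],[-10,0,0,0],[-10,2,0,0]]
  ]
}}

```text
clock: 15.4
eef_pos: [0.4651, 0.1895, 0.2917]
tool_rot: [0.806, 0.591, -0.019, -0.015]
ft_force: [0.5, -0.4, -0.9]
grip_width: 0.0249
```

```bash
python3 go.py .475 -.274 .29
```

```text
clk 15.4 pos [0.4651 0.1895 0.2917] q [0.38 0.27 0.15 1.5  0.02 0.68] F [ 0.52 -0.35 -0.93] w 0.0249
tilt 2.73 xdir 72.5 tool shift mm [-438.9  149.2    0.5]
lens [0.4598 0.1897 0.1809] zaxis [-0.048  0.002 -0.999] shift for lens->xy,z-.111 [-4.375e+02  1.543e+02  4.000e-01]
```

Held for over 3 s with no measurable motion. Going back now, slower to limit tilt drift.

Call:
{"method": "apply_moves", "body": {
  "moves": [
    [[-8,3,0,0],[-16,6,0,0],[-22,8,0,0],[-24,9,0,0],[-24,9,0,0],[-24,9,0,0],[-24,9,0,0],[-24,9,0,0],[-24,9,0,0],[-24,9,0,0]]
  ]
}}

```text
clock: 16.4
eef_pos: [0.4804, -0.0533, 0.2903]
tool_rot: [0.807, 0.589, -0.017, -0.014]
ft_force: [-0.3, 0.1, -0.6]
grip_width: 0.0246
```

```bash
python3 go.py .475 -.274 .29
```

```text
clk 16.4 pos [ 0.4804 -0.0533  0.2903] q [-0.11  0.23  0.1   1.48 -0.    0.2 ] F [-0.26  0.06 -0.62] w 0.0246
tilt 2.54 xdir 72.3 tool shift mm [-2.118e+02  6.210e+01  2.000e-01]
lens [ 0.4755 -0.0531  0.1794] zaxis [-0.044  0.002 -0.999] shift for lens->xy,z-.111 [-2.105e+02  6.680e+01  1.000e-01]
```

Call:
{"method": "apply_moves", "body": {
  "moves": [
    [[-8,3,0,0],[-16,5,0,0],[-24,7,0,0],[-26,8,0,0],[-26,8,0,0],[-26,8,0,0],[-26,8,0,0],[-22,7,0,0],[-14,4,0,0],[-6,2,0,0]]
  ]
}}

```text
clock: 17.4
eef_pos: [0.4786, -0.2692, 0.2877]
tool_rot: [0.809, 0.587, -0.016, -0.015]
ft_force: [-1.0, -0.6, -2.1]
grip_width: 0.0247
```

```bash
python3 go.py .475 -.274 .19
```

```text
clk 17.4 pos [ 0.4786 -0.2692  0.2877] q [-0.5   0.36  0.27  1.52 -0.02 -0.19] F [-0.95 -0.63 -2.15] w 0.0247
tilt 2.55 xdir 71.9 tool shift mm [-4.9  2.4 97.7]
lens [ 0.4737 -0.2686  0.1768] zaxis [-0.044  0.006 -0.999] shift for lens->xy,z-.111 [-4.   7.2 97.6]
```

Call:
{"method": "apply_moves", "body": {
  "moves": [
    [[-1,2,4,0],[-1,2,10,0],[-1,1,15,0],[0,1,15,0],[0,1,14,0],[0,0,10,0],[0,0,6,0],[0,0,2,0],[0,0,0,0],[0,0,0,0]]
  ]
}}

```text
clock: 18.4
eef_pos: [0.4823, -0.2675, 0.2053]
tool_rot: [0.807, 0.59, -0.015, -0.017]
ft_force: [0.2, 0.2, -0.5]
grip_width: 0.0249
```

```bash
python3 go.py .475 -.274 .119
python3 - <<'E'
from h import *
from scipy.spatial.transform import Rotation as R
o=telemetry.get_obs();m=R.from_quat(o["tool_rot"]).as_matrix();tcp=o["eef_pos"];z=m[:,2];ims=[]
for n in('scene','top'):
    c=cams.camera(n);L=proj(c,tcp+.111*z);N=proj(c,tcp+.071*z);S=proj(c,np.array([.475,-.274,.046]))
    u,v=L.astype(int);cr=cv2.resize(c['color'][v-50:v+50,u-50:u+50],(390,390),interpolation=2)
    for p,col in((L,(255,255,0)),(N,(0,255,255)),(S,(0,255,0))):
        cv2.circle(cr,tuple(int(k) for k in (p-[u-50,v-50]+.5)*3.9),4,col,1)
    ims.append(cr)
cv2.imwrite('pics/s5.png',np.hstack(ims)[:,:,::-1])
E
```

```text
clk 18.4 pos [ 0.4823 -0.2675  0.2053] q [-0.5   0.4   0.11  1.33 -0.01 -0.19] F [ 0.2   0.24 -0.49] w 0.0249
tilt 2.65 xdir 72.3 tool shift mm [-8.1 -1.  86.5]
lens [ 0.4773 -0.2664  0.0944] zaxis [-0.045  0.01  -0.999] shift for lens->xy,z-.111 [-7.6  4.1 86.3]
```

View pics/s5.png

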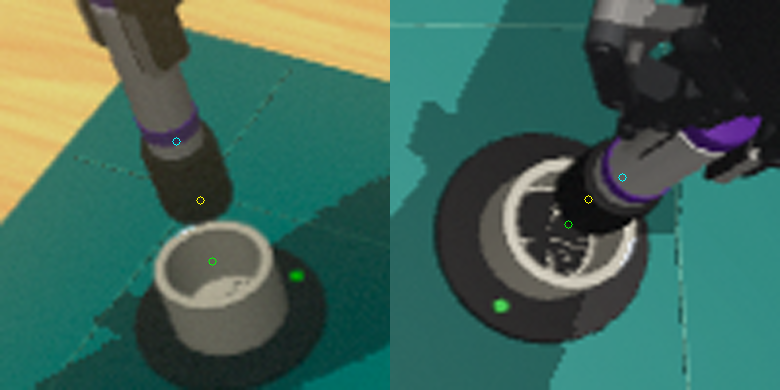

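The markers agree with the lamp. The lens is 7–8 mm off the cup axis (cup centre in green), so I'll correct that before lowering.

Call:
{"method": "apply_moves", "body": {
  "moves": [
    [[-3,0,0,0],[-3,0,0,0],[-2,0,0,0],[0,0,3,0],[0,0,6,0],[0,0,8,0],[0,1,6,0],[0,0,3,0],[0,0,0,0],[0,0,0,0]]
  ]
}}

```text
clock: 19.5
eef_pos: [0.4795, -0.2765, 0.1775]
tool_rot: [0.807, 0.59, -0.015, -0.017]
ft_force: [0.8, -0.2, -0.8]
grip_width: 0.0244
```

```bash
python3 go.py .475 -.274 .119
```

```text
clk 19.5 pos [ 0.4795 -0.2765  0.1775] q [-0.52  0.42  0.07  1.26 -0.01 -0.21] F [ 0.81 -0.16 -0.79] w 0.0244
tilt 2.58 xdir 72.3 tool shift mm [ 1.3 -2.4 58.7]
lens [ 0.4746 -0.2755  0.0666] zaxis [-0.044  0.009 -0.999] shift for lens->xy,z-.111 [ 1.8  2.5 58.6]
```

Call:
{"method": "apply_moves", "body": {
  "moves": [
    [[1,1,3,0],[0,0,5,0],[0,1,6,0],[0,0,6,0],[0,1,6,0],[0,0,6,0],[0,0,5,0],[0,0,3,0],[0,0,0,0],[0,0,0,0]]
  ]
}}

```text
clock: 20.5
eef_pos: [0.4812, -0.276, 0.1337]
tool_rot: [0.807, 0.59, -0.015, -0.017]
ft_force: [-0.2, -0.6, -1.1]
grip_width: 0.0245
```

```bash
python3 go.py .475 -.274 .119
```

```text
clk 20.5 pos [ 0.4812 -0.276   0.1337] q [-0.51  0.45  0.    1.16 -0.01 -0.2 ] F [-0.16 -0.65 -1.14] w 0.0245
tilt 2.59 xdir 72.3 tool shift mm [ 0.1 -5.8 15. ]
lens [ 0.4763 -0.275   0.0228] zaxis [-0.044  0.009 -0.999] shift for lens->xy,z-.111 [ 0.6 -0.8 14.8]
```

Call:
{"method": "apply_moves", "body": {
  "moves": [
    [[0,-1,3,0],[0,0,3,0],[0,0,2,0],[0,0,2,0],[0,0,1,0],[0,0,0,0],[0,0,0,0],[0,0,0,0],[0,0,0,0],[0,0,0,0]]
  ]
}}

```text
clock: 21.5
eef_pos: [0.4803, -0.276, 0.1229]
tool_rot: [0.807, 0.59, -0.015, -0.016]
ft_force: [-0.7, 0.4, -1.4]
grip_width: 0.0247
```

```bash
python3 go.py .475 -.274 .119
```

```text
clk 21.5 pos [ 0.4803 -0.276   0.1229] q [-0.51  0.46 -0.02  1.13 -0.01 -0.21] F [-0.66  0.36 -1.37] w 0.0247
tilt 2.46 xdir 72.3 tool shift mm [ 0.3 -5.5  4.1]
lens [ 0.4756 -0.2751  0.012 ] zaxis [-0.042  0.008 -0.999] shift for lens->xy,z-.111 [ 0.8 -0.8  4. ]
```

Call:
{"method": "apply_moves", "body": {
  "moves": [
    [[0,0,1,0],[0,0,1,0],[0,0,1,0],[0,0,0,0],[0,0,0,0],[0,0,0,0],[0,0,0,0],[0,0,0,0],[0,0,0,0],[0,0,0,0]]
  ]
}}

```text
clock: 22.5
eef_pos: [0.4802, -0.276, 0.1197]
tool_rot: [0.807, 0.59, -0.015, -0.016]
ft_force: [-0.1, 1.2, -1.2]
grip_width: 0.025
```

```bash
python3 go.py .475 -.274 .119
```

```text
clk 22.5 pos [ 0.4802 -0.276   0.1197] q [-0.51  0.46 -0.02  1.13 -0.01 -0.21] F [-0.06  1.21 -1.24] w 0.025
tilt 2.45 xdir 72.3 tool shift mm [ 0.3 -5.5  0.9]
lens [ 0.4756 -0.2751  0.0088] zaxis [-0.042  0.008 -0.999] shift for lens->xy,z-.111 [ 0.8 -0.8  0.8]
```

Call:
{"method": "apply_moves", "body": {
  "moves": [
    [[0,0,1,0],[0,0,0,0],[0,0,0,0],[0,0,0,0],[0,0,0,0],[0,0,0,0],[0,0,0,0],[0,0,0,0],[0,0,0,0],[0,0,0,0]]
  ]
}}

```text
clock: 23.5
eef_pos: [0.4804, -0.2761, 0.1191]
tool_rot: [0.807, 0.59, -0.014, -0.015]
ft_force: [0.5, -0.4, -0.4]
grip_width: 0.0248
```

Call:
{"method": "apply_moves", "body": {
  "moves": [
    [[0,0,0,0],[0,0,0,0],[0,0,0,0],[0,0,0,0],[0,0,0,0],[0,0,0,0],[0,0,0,0],[0,0,0,0],[0,0,0,0],[0,0,0,0]]
  ],
  "hand": 1
}}

```text
clock: 24.5
eef_pos: [0.4808, -0.2763, 0.1195]
tool_rot: [0.807, 0.59, -0.014, -0.015]
ft_force: [0.7, 0.3, 0.5]
grip_width: 0.0852
```

```bash
python3 go.py .475 -.274 .119
python3 - <<'E'
from h import *
ims=[]
for n in('scene','top'):
    c=cams.camera(n);L=proj(c,np.array([.475,-.274,.08]))
    u,v=L.astype(int);cr=cv2.resize(c['color'][v-60:v+60,u-60:u+60],(390,390),interpolation=2)
    ims.append(cr)
cv2.imwrite('pics/s6.png',np.hstack(ims)[:,:,::-1])
E
```

```text
clk 24.5 pos [ 0.4808 -0.2763  0.1195] q [-0.51  0.46 -0.02  1.12 -0.01 -0.21] F [0.72 0.29 0.55] w 0.0852
tilt 2.35 xdir 72.3 tool shift mm [ 0.5 -6.2  0.7]
lens [ 0.4763 -0.2755  0.0086] zaxis [-0.04   0.007 -0.999] shift for lens->xy,z-.111 [ 1.1 -1.7  0.6]
```

View pics/s6.png

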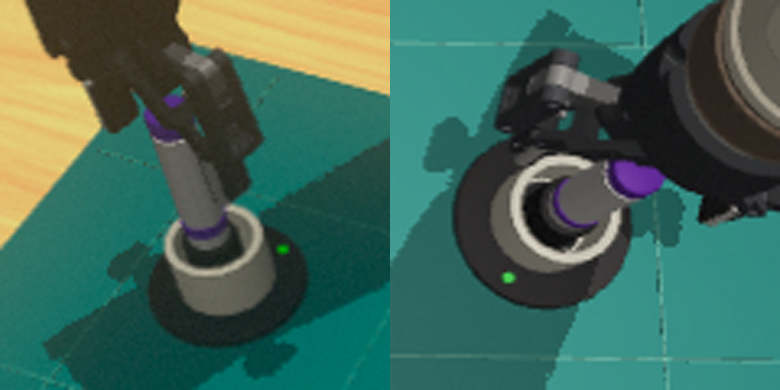

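The lamp stands in the cup with the fingers fully open. Retreating straight up.

Call:
{"method": "apply_moves", "body": {
  "moves": [
    [[0,0,-5,0],[0,0,-10,0],[0,0,-15,0],[0,0,-18,0],[0,0,-20,0],[0,0,-20,0],[0,0,-20,0],[0,0,-15,0],[0,0,-8,0],[0,0,0,0]]
  ]
}}

```text
clock: 25.6
eef_pos: [0.4867, -0.2774, 0.2625]
tool_rot: [0.807, 0.59, -0.013, -0.012]
ft_force: [-0.1, 0.2, -0.2]
grip_width: 0.0855
```

Call:
{"method": "apply_moves", "body": {
  "moves": [
    [[0,0,0,0],[0,-8,-4,0],[0,-14,-4,0],[0,-14,-4,0],[0,-14,0,0],[0,-14,0,0],[0,-10,0,0],[0,-5,0,0],[0,0,0,0],[0,0,0,0]]
  ]
}}

```text
clock: 26.6
eef_pos: [0.4035, -0.2499, 0.2729]
tool_rot: [0.807, 0.59, -0.016, -0.018]
ft_force: [-0.7, -0.8, -0.0]
grip_width: 0.0856
```

```bash
python3 go.py .475 -.274 .119
python3 - <<'E'
from h import *
C=[cams.camera(n) for n in('scene','top')];P=[];ims=[]
for c in C:
    u,v=proj(c,np.array([.475,-.274,.147])).astype(int)
    m=cv2.inRange(cv2.cvtColor(c["color"],cv2.COLOR_RGB2HSV),(125,120,60),(150,255,255));w=np.zeros_like(m);w[v-16:v+16,u-16:u+16]=1
    n,l,st,ce=cv2.connectedComponentsWithStats(((m>0)&(w>0)).astype(np.uint8));k=1+np.argmax(st[1:,4]);P.append(ce[k]);print(st[k],ce[k])
    u,v=proj(c,np.array([.475,-.274,.08])).astype(int);ims.append(cv2.resize(c['color'][v-60:v+60,u-60:u+60],(390,390),interpolation=2))
print(tri(C[0],P[0],C[1],P[1]))
cv2.imwrite('pics/s7.png',np.hstack(ims)[:,:,::-1])
E
```

```text
clk 26.6 pos [ 0.4035 -0.2499  0.2729] q [-0.55  0.22  0.04  1.44 -0.02 -0.24] F [-0.72 -0.76 -0.  ] w 0.0856
tilt 2.79 xdir 72.3 tool shift mm [ -0.6  82.9 150. ]
lens [ 0.3982 -0.2487  0.162 ] zaxis [-0.047  0.011 -0.999] shift for lens->xy,z-.111 [ -0.2  88.2 149.9]
[145 116  14  10 100] [151.5  120.33]
[457 203   7   3   7] [460.         203.85714286]
(array([ 0.48436965, -0.26804132,  0.15607651]), np.float64(0.0006593600571042032))
```

View pics/s7.png

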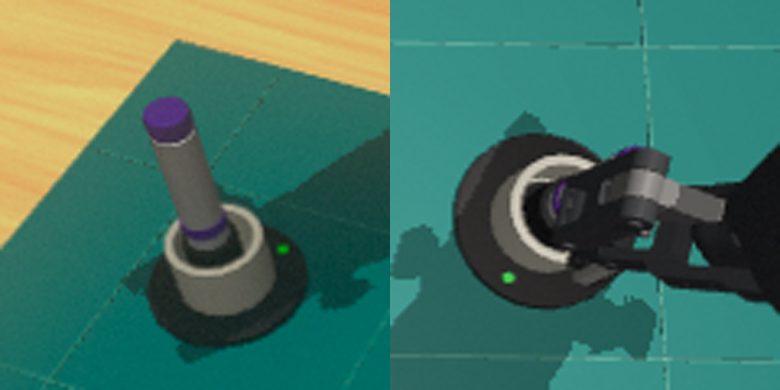

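In the scene view the cap is at (151.5,120.3), against (151.7,120.3) at the start, so the lamp is fully down and upright. The top view is partly blocked by the gripper. Handing in.

```bash
python3 -c "
from h import *
print(workorder.job_done(), telemetry.get_obs()['clock'])"
```

```text
the job is handed in; nothing more can be done
the job is handed in; nothing more can be done
```

The red stone has been cured and the lamp is back in its stand, released. The job is handed in, with the clock at about 27 s of the 64 s allowed; no verdict is reported.

- **Curing hold:** I held the lamp for just over 3 s with its lens about 50 mm above the red stone and within about 3 mm of centre. The pose stayed the same to 0.1 mm across those readings. The lamp was tilted about 3° because the tool drifted during the carry, well inside the 0.2 rad limit.
- **Green stone and blocks:** The carry ran at x ≈ 0.46–0.48, roughly 75 mm or more from the green stone. I kept the lamp above both blocks throughout, and the wrist force readings showed no contact.
- **Lamp return:** I lowered the lamp to the cup floor before opening the fingers, then moved the gripper clear. In the last scene view the cap is within 0.2 px of where it started, so the lamp is upright and fully down.
- **Check that failed:** The final two-camera position fix was not valid, because the gripper hid most of the cap in the top view. The end check rests on the scene view and the pose readings at release.

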